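# Bring the sample tube of a rotary mixer to the top

## Robot

A 6-joint arm with a two-finger parallel gripper is mounted at the origin on the work surface. World frame = base frame: x ahead of the robot, y to its left, z up, the work surface at z = 0. Lengths are in m, angles in rad, forces in N, time in s.
With the tool pointing down it reaches from about 0.375 to 0.9 m from the base axis. Payload 3.1 kg.
Tool frame: the origin (TCP) lies at the very end of the fingers, on their centre line; the grasp point (between the pads) lies 19 mm behind it; z points along the fingers, y is the line along which they close (so a half turn about z gives the same grasp; the last joint's range is limited). The gripper opens to 87 mm and grips with 3 to 60 N. Pads are 19 mm wide; open, the fingers measure 117 mm over their backs; the gripper's body (75 mm by 190 mm) begins 51 mm behind the grasp point.
Start: joints at [0.956, 0.527, 1.433, -0, 1.181, -0.178], TCP at [0.264, 0.566, 0.223] pointing down, gripper open.
Joint ranges: [-3.08, 3.08], [-0.75, 2.2], [0.22, 2.44], [-1.43, 4.57], [0, 2.65], [-2.85, 2.85]. Speed limits (rad/s): [2.79, 2.79, 3.14, 3.14, 3.14, 3.14].

## Interface

Orientations are given as a unit quaternion [x, y, z, w].
In Python, from rig import robot gives the robot as it stands. The module is installed in compiled form; this text tells all that it offers.
- The arm moves only by the tool servo_tool, never from a script. Its argument "rows" is one flat list of numbers, 5 for each row, row after row: the closure, from -1 (fully open) to 1 (shut), so that 0 is half open, then the shift along the tool's x, y, z in m, then the turn about the tool's z in degrees. A call has 1 to 5 rows; each row shifts and turns the commanded pose from where the row before left it, along the tool's axes as they then stand; what a row does not reach is not made up. A row lasts 1/12 s, in which the tool goes at most 41.7 mm and 7.16 degrees, less where a joint would pass 70% of its speed; a pose out of reach is approached as far as the arm can. A call with a gripper value outside its range is refused whole. The fingers move at their own pace and stop on an object; "newtons" is the grip in N (left out, the last holds). Time passes only in rows, so rows that do not move let the fingers close. It gives the time, the measured TCP pose, the force, the opening and the grip force at its end, in the units of the state.
- robot.get_obs(): the state, without advancing time (a new reading comes with each control period).
- robot.camera(name): name is "scene" or "top"; returns a dict with "pixels" (420x560x3 uint8, red, green, blue), "intrinsics" (3x3 intrinsics, pixels), "dist" ([k1, k2, p1, p2, k3] as OpenCV has them; the pictures are not rectified), "rvec" (rotation vector, rad) and "tvec" (3), from world to camera coordinates, as OpenCV has them. Camera axes: x right, y down, z forward; pixel columns grow to the right and rows downward; lengths in m; the calibration is good to about 2 mm. A picture is of the moment at which its call begins. There is no depth.
- robot.hand_in(): hands the job in; it is judged then, once.
Trained networks look in a picture, given as the dict that the camera call returned (one of the last four; its "shot" number tells which), for a name from the list of things; names that differ only in an ending like _2 or _b are one class to them, and where a whole thing is asked for, a point or a joint stands for the part that bears it (a point fixed in the world has none). Each returns a list of dicts, best first, with "score" (0 to 1); they miss things now and then, are a little off and sometimes report something else, mostly with a low value. They report only what shows in the picture. A call takes as long as a camera call.
- robot.spot_in(picture, query): "at" ([x, y, z] in m, in world coordinates, good to about 4 mm: the middle of the surface that is visible of it).
- robot.outline_of(picture, query): "region" (420x560 bool, what is visible of it).
- robot.place_of(picture, query): "at" ([x, y, z] in m, in world coordinates, good to about 4 mm: a listed point, or the origin of a listed thing).
The state is a dict: "time": time; "q": joint angles; "joint_velocities": joint speeds; "joint_torque": joint torques, N m; "position": TCP position; "tool_rot": TCP orientation; "ft_force": force on the tool from outside, world axes, zero at the start; "moment": the same for the moment, N m; "grip_width": finger opening in m; "grip_force": force on a finger pad.
Only numpy, scipy, OpenCV 4.12 (cv2) and the standard library are available. Lean on these libraries where they do the work, as an engineer would, in place of code of your own. Each camera call takes 0.05 s, during which the arm holds its last target. There are 200 camera calls.

## Task

The end-over-end tube mixer has stopped with its only sample tube, the one with the blue cap, down below the axle. Turn the mixer's wheel by pushing its bare arms one after another with the fingertips until the blue-capped tube points straight up, without touching the tube itself, and leave the wheel standing so. Do not shove or lift the mixer, and leave the bottle, the tip box and the tube rack where they are.

Things in the scene. Friction and masses are not known exactly. Their poses are not given: they have to be found in the camera images.
- mixer: Rotary mixer with teal housing, some 3 kg, loose on rubber feet. Origin on the bench straight below the wheel's centre. x axis: the axle, from housing to wheel (roughly away from the robot); y: level, in the wheel's plane; z: up. Foot plate (grey) x -140 to 35 mm, y -85 to 85 mm, up to z 20 mm; housing x -118 to -43 mm, y -43 to 43 mm, up to z 208 mm. The wheel lies at x = 0
- hub (a point): Centre of the wheel on its axle, 180 mm above the bench; axes as the mixer's. Round hub of radius 36 mm (x -12 to 12 mm) and four straight aluminium arms 90 degrees apart, no rim; each arm ends 125 mm from the axle, is 14 mm wide in the wheel's plane and 12 mm thick (x -6 to 6 mm). Black clips (look only) stand up to 19 mm out at +x, 65 to 105 mm from the axle
- wheel (a joint): Angle of the wheel in rad: 0 (or a whole turn, 6.283) when the arm with the tube points straight up; it grows as the top of the wheel moves towards the mixer's -y (the tube goes up, -y side, down, +y side). Starts between 1.75 and 4.53. The wheel turns freely either way through whole turns, with steady friction of 0.12 N m (about 1.3 N at 95 mm from the axle), and stays where it is left
- tube_cap (a point): Middle of the outer end of the tube's blue cap, 145 mm from the axle and 18 mm in front (+x) of the wheel's plane; its z axis points outward along the tube and its arm. The white tube (diameter 16 mm, cap 19 mm) lies along the far (+x) face of one of the four arms, 50 to 145 mm from the axle; the other three arms are bare
- tube: The white tube with the blue cap, clipped fast to the wheel; origin at the wheel's centre, z axis outward along the tube. Not to be touched
- bottle: Pale plastic bottle with white cap, diameter 70 mm, 160 mm high, origin at the centre of its underside; bystander
- tipbox: Pink box of pipette tips, 85 x 120 mm, 62 mm high, origin at the centre of its underside; bystander
- rack: Orange rack of capped tubes, 70 x 130 mm, 72 mm high, origin at the centre of its underside; bystander

How it is judged:
At the end, for the whole second after the job is handed in: The blue-capped tube points straight up to within 0.1 rad (about 6 degrees) and the wheel is at rest; the mixer stands level within 25 mm of where it was, and so do the bottle, tip box and rack (angle between tube_cap's own z axis and vertical below 0.1 rad and velocity of joint wheel between -0.03 and 0.03 rad/s and distance of each of mixer, bottle, tipbox, rack from where it was at the start of the episode below 0.025 m and angle between mixer's own z axis and vertical below 0.05 rad); the robot touches nothing.
It fails at once if the sample tube is touched by the robot (over 0.5 N) (contact force between any of the fingers, the arm and tube above 0.5 N).
It fails at once if the mixer is lifted, tipped or shoved (more than 25 mm, or 0.15 rad of tilt) (distance of mixer from where it was at the start of the episode above 0.025 m or angle between mixer's own z axis and vertical above 0.15 rad).
It fails at once if the bottle, tip box or rack is moved by more than 25 mm or tipped (distance of any of bottle, tipbox, rack from where it was at the start of the episode above 0.025 m or angle between bottle's own z axis and vertical above 0.3 rad).
It also fails if it takes over 51 s, if anything falls off the work surface, if the arm or the gripper's body presses on something with over 40 N, if the wrist force passes 120 N, or if a joint passes its speed limit or range.

## Working session

There is one attempt and no reset: what is moved stays moved. The work goes in short steps, Python scripts to look and compute and a tool call to move; the robot and the scene stay as the last step left them, time stands still between calls to the robot, and variables do not carry over. Pictures are saved under pics/ and viewed, at most 10 in all, crops included, and the job is handed in when it is done.

Besides the shell and the picture viewer there is one more tool, called after "Call:" as name(argument=value, ...) on one line, values as JSON. servo_tool: Moves the arm, as the interface text tells. Its arguments: {"type":"object","properties":{"rows":{"type":"array","items":{"type":"number"}},"newtons":{"type":"number"}},"required":["rows"]}

```bash
mkdir -p pics; python3 - <<'E'
from rig import robot
import cv2
o=robot.get_obs();print(o['time'],o['position'],o['tool_rot'],o['q'])
for n in("scene","top"):
    p=robot.camera(n);cv2.imwrite(f"pics/{n}0.png",p["pixels"][:,:,::-1])
    for q in("mixer","hub","tube_cap","bottle","tipbox","rack"):
        print(n,q,[(d["score"],d["at"]) for d in robot.place_of(p,q)[:2]])
E
```

```text
0.0 [0.26395513 0.56571563 0.2215691 ] [ 2.16656810e-01  9.76247237e-01 -9.99269634e-04 -3.99891841e-04] [ 9.55492908e-01  5.28461408e-01  1.43391942e+00 -3.78086652e-05
  1.18136417e+00 -1.78511508e-01]
scene mixer [(0.71, [0.5464, -0.0538, -0.0032])]
scene hub []
scene tube_cap [(0.98, [0.5693, -0.0564, 0.0354])]
scene bottle [(0.87, [0.4418, 0.3374, 0.0034]), (0.5, [0.5483, -0.0531, -0.0017])]
scene tipbox [(0.73, [0.6943, 0.0445, 0.0003]), (0.69, [0.548, -0.0506, -0.0004])]
scene rack [(0.57, [0.5428, -0.3789, 0.0001])]
top mixer [(0.83, [0.5522, -0.0611, -0.0002]), (0.69, [0.5526, -0.0596, 0.1826])]
top hub [(0.72, [0.5527, -0.0605, 0.1794])]
top tube_cap []
top bottle [(0.66, [0.4416, 0.3356, 0.0006])]
top tipbox [(0.97, [0.6863, 0.0461, -0.0021])]
top rack [(0.78, [0.5427, -0.3786, -0.0024])]
```

View pics/scene0.png

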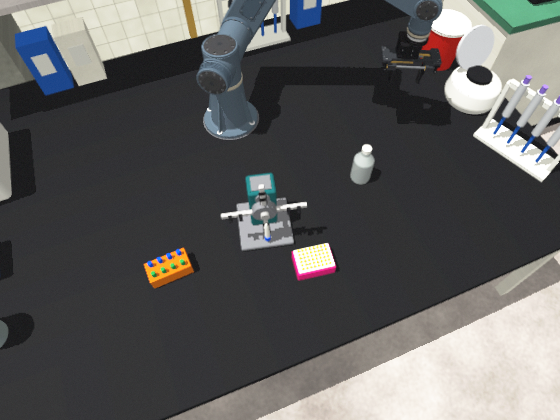

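View pics/top0.png

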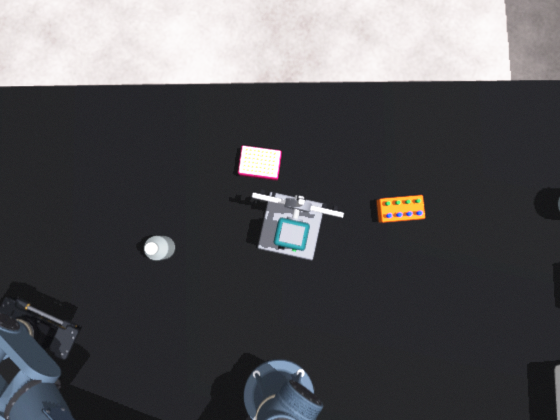

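The blue cap is at about (267,238) in the scene view, nearly straight down. The bare arm ends are at (222,216) and (306,204) in scene, and at (343,214) and (253,196) in top. I'll triangulate these to get the yaw and the wheel angle.

```bash
cat > h.py <<'E'
import numpy as np, cv2
def ray(p,uv):
    R=cv2.Rodrigues(np.array(p["rvec"],float))[0];t=np.array(p["tvec"],float).ravel()
    u=cv2.undistortPoints(np.array([[uv]],float),np.array(p["intrinsics"]),np.array(p["dist"])).ravel()
    d=R.T@np.r_[u,1];return -R.T@t,d/np.linalg.norm(d)
def tri(rs):
    A=[np.eye(3)-np.outer(d,d) for _,d in rs]
    return np.linalg.solve(sum(A),sum(a@c for a,(c,_) in zip(A,rs)))
E
python3 - <<'E'
from rig import robot
from h import *
s=robot.camera("scene");t=robot.camera("top")
L=tri([ray(s,(305,205)),ray(t,(254,196))]);R=tri([ray(s,(223,215)),ray(t,(342,213.5))])
print(L,R,(L+R)/2,np.linalg.norm(L-R));d=L-R
print("yaw",np.degrees(np.arctan2(-d[0],d[1])),"tilt",np.degrees(np.arcsin(d[2]/np.linalg.norm(d))))
for p in (s,t):
    print([(q,d["at"]) for q in("hub","tube_cap","mixer") for d in robot.place_of(p,q)[:1]])
c=[]
for p,n in((s,"s"),(t,"t")):
    x,y=(200,160) if n=="s" else (230,160)
    c.append(cv2.resize(p["pixels"][y:y+100,x:x+130,::-1],None,fx=3,fy=3,interpolation=cv2.INTER_CUBIC))
cv2.imwrite("pics/c.png",np.hstack(c))
E
```

```text
[0.57780876 0.05818278 0.1783633 ] [ 0.52587555 -0.17622572  0.18829462] [ 0.55184216 -0.05902147  0.18332896] 0.24029780466375433
yaw -12.492102855406339 tilt -2.368664268483775
[('hub', [0.5517, -0.058, 0.1837]), ('tube_cap', [0.5676, -0.058, 0.0384]), ('mixer', [0.5474, -0.0533, -0.0014])]
[('hub', [0.5515, -0.0566, 0.1838]), ('mixer', [0.5499, -0.0633, -0.0001])]
```

View pics/c.png

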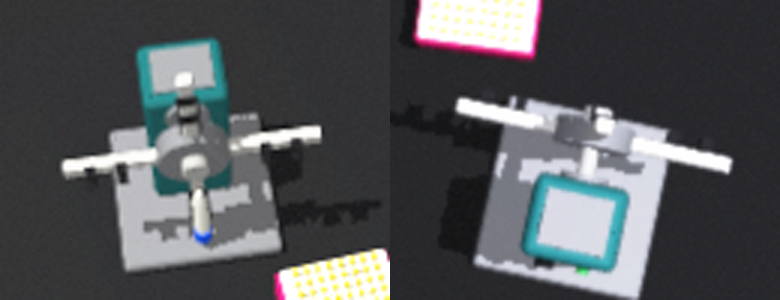

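The crop confirms the tube hangs down and slightly far of the wheel, with bare arms at left, up and right. Hub is about (0.552, -0.059, 0.18), yaw about -12.5°. I'll work out the approach rows next.

```bash
python3 - <<'E'
import numpy as np
a=155.0;p=np.array([.264,.566]);g=np.array([.561,-.020]);n=17
st=(g-p)/n
for i in range(20):
    turn=7.05 if i<11 else 0
    if i<3: x,y,z=0,0,-.039
    else:
        ex=np.array([np.cos(np.radians(a)),np.sin(np.radians(a))]);ey=np.array([ex[1],-ex[0]])
        x,y=st@ex,st@ey;z=0
    print(f"1,{x:.4f},{y:.4f},{z},{turn},",end="\n" if i%5==4 else " ")
    a-=turn
E
```

```text
1,0.0000,0.0000,-0.039,7.05, 1,0.0000,0.0000,-0.039,7.05, 1,0.0000,0.0000,-0.039,7.05, 1,-0.0370,-0.0113,0,7.05, 1,-0.0381,-0.0067,0,7.05,
1,-0.0386,-0.0019,0,7.05, 1,-0.0385,0.0028,0,7.05, 1,-0.0379,0.0075,0,7.05, 1,-0.0367,0.0121,0,7.05, 1,-0.0349,0.0165,0,7.05,
1,-0.0326,0.0207,0,7.05, 1,-0.0299,0.0245,0,0, 1,-0.0299,0.0245,0,0, 1,-0.0299,0.0245,0,0, 1,-0.0299,0.0245,0,0,
1,-0.0299,0.0245,0,0, 1,-0.0299,0.0245,0,0, 1,-0.0299,0.0245,0,0, 1,-0.0299,0.0245,0,0, 1,-0.0299,0.0245,0,0,
```

Call:
servo_tool(rows=[1, 0, 0, -0.039, 7.05, 1, 0, 0, -0.039, 7.05, 1, 0, 0, -0.039, 7.05, 1, -0.037, -0.0113, 0, 7.05, 1, -0.038, -0.0067, 0, 7.05], newtons=20)

```text
time: 1.52
position: [0.3, 0.4992, 0.3431]
tool_rot: [0.503, 0.864, 0.004, 0.001]
ft_force: [0.7, -0.6, -0.8]
grip_width: 0.0614
grip_force: 0.0
```

Call:
servo_tool(rows=[1, -0.0386, -0.002, 0, 7.05, 1, -0.0385, 0.003, 0, 7.05, 1, -0.038, 0.0075, 0, 7.05, 1, -0.0367, 0.012, 0, 7.05, 1, -0.035, 0.0165, 0, 7.05])

```text
time: 1.93
position: [0.3868, 0.3232, 0.3398]
tool_rot: [0.742, 0.67, 0.0, 0.0]
ft_force: [0.2, 0.8, 0.3]
grip_width: 0.0281
grip_force: 0.0
```

Call:
servo_tool(rows=[1, -0.0326, 0.0207, 0, 7.05, 1, -0.03, 0.0245, 0, 0, 1, -0.03, 0.0245, 0, 0, 1, -0.03, 0.0245, 0, 0, 1, -0.03, 0.0245, 0, 0])

```text
time: 2.35
position: [0.4739, 0.1501, 0.3398]
tool_rot: [0.78, 0.625, 0.0, 0.0]
ft_force: [0.4, 0.2, 1.1]
grip_width: 0.0013
grip_force: 0.0
```

Call:
servo_tool(rows=[1, -0.03, 0.0245, 0, 0, 1, -0.03, 0.0245, 0, 0, 1, -0.03, 0.0245, 0, 0, 1, -0.03, 0.0245, 0, 0, 1, 0, 0, 0, 0])

```text
time: 2.77
position: [0.5465, 0.007, 0.3395]
tool_rot: [0.782, 0.623, 0.0, 0.003]
ft_force: [-0.2, 0.2, 0.5]
grip_width: 0.0
grip_force: 0.0
```

```bash
cat >> h.py <<'E'
H=np.array([.552,-.059,.18]);c,s_=np.cos(np.radians(-12.5)),np.sin(np.radians(-12.5))
M=np.array([[c,s_,0],[-s_,c,0],[0,0,1]])
E
cat > st.py <<'E'
from rig import robot
from h import *
o=robot.get_obs();print(o["time"],"mixer xyz from hub mm",np.round(M@(np.array(o["position"])-H)*1000,1),"f",np.round(M@np.array(o["ft_force"]),1))
def cap():
  for n in("scene","top"):
    p=robot.camera(n)
    for d in robot.place_of(p,"tube_cap")[:1]:
        v=M@(np.array(d["at"])-H)*1000;print(n,d["score"],"cap",np.round(v),"theta deg",round(np.degrees(np.arctan2(-v[1],v[2]))%360,1))
  return
import sys
if len(sys.argv)>1: cap()
E
python3 st.py c
```

```text
2.7667 mixer xyz from hub mm [-19.6  63.2 159.5] f [-0.3  0.1  0.5]
scene 0.96 cap [  16.    6. -144.] theta deg 182.3
```

Call:
servo_tool(rows=[1, -0.01, 0.02, 0, 0, 1, -0.01, 0, 0.037, 0, 1, -0.01, 0, 0.037, 0, 1, 0, 0, 0, 0, 1, 0, 0, 0, 0])

```text
time: 3.38
position: [0.5541, -0.0184, 0.2644]
tool_rot: [0.78, 0.626, -0.001, -0.002]
ft_force: [-0.0, 1.2, 0.6]
grip_width: 0.0004
grip_force: 0.0
```

```bash
python3 st.py
```

```text
3.3833 mixer xyz from hub mm [-6.8 40.1 84.4] f [-0.3  1.2  0.6]
```

Call:
servo_tool(rows=[1, -0.015, 0.006, -0.01, 0, 1, -0.009, 0, 0, 0, 1, -0.012, 0, 0.0003, 0, 1, -0.012, 0, 0.0005, 0, 1, 0, 0, 0, 0])

```text
time: 3.8
position: [0.5512, -0.0701, 0.2756]
tool_rot: [0.781, 0.625, 0.0, 0.001]
ft_force: [-0.1, 0.5, -0.3]
grip_width: 0.0005
grip_force: 0.0
```

```bash
python3 st.py
```

```text
3.8 mixer xyz from hub mm [  1.6 -11.   95.6] f [-0.2  0.5 -0.3]
```

Call:
servo_tool(rows=[1, -0.011, 0, 0.0045, 0, 1, -0.01, 0, 0.005, 0, 1, -0.0105, 0, 0.0065, 0, 1, -0.01, 0, 0.007, 0, 1, 0, 0, 0, 0])

```text
time: 4.22
position: [0.5407, -0.1107, 0.2496]
tool_rot: [0.781, 0.625, -0.001, -0.001]
ft_force: [-0.5, -0.4, 0.2]
grip_width: 0.0003
grip_force: 0.0
```

```bash
python3 st.py c
```

```text
4.2167 mixer xyz from hub mm [  0.2 -52.9  69.6] f [-0.4 -0.5  0.2]
scene 0.68 cap [ 16. 108. -97.] theta deg 228.0
top 0.57 cap [ 22. 103. -99.] theta deg 226.1
```

Working as planned: the wheel is at about 227°. I'll continue to horizontal.

Call:
servo_tool(rows=[1, -0.0085, 0, 0.008, 0, 1, -0.008, 0, 0.009, 0, 1, -0.006, 0, 0.0105, 0, 1, -0.005, 0, 0.0112, 0, 1, -0.003, 0, 0.0122, 0])

```text
time: 4.83
position: [0.5355, -0.1398, 0.1999]
tool_rot: [0.78, 0.625, -0.0, 0.0]
ft_force: [-0.3, 0.6, 2.3]
grip_width: 0.0008
grip_force: 1.0
```

Call:
servo_tool(rows=[1, -0.002, 0, 0.011, 0, 1, 0, 0, 0.004, 0, 1, 0, 0, 0, 0, 1, 0, 0, 0, 0])

```text
time: 5.17
position: [0.5348, -0.1407, 0.1853]
tool_rot: [0.78, 0.625, -0.0, -0.001]
ft_force: [-0.4, -0.3, 0.3]
grip_width: 0.0002
grip_force: 0.0
```

```bash
python3 st.py c
```

```text
5.1667 mixer xyz from hub mm [  0.9 -83.5   5.3] f [-0.3 -0.4  0.3]
scene 0.77 cap [ 18. 146.  11.] theta deg 274.2
top 0.98 cap [ 20. 146.   8.] theta deg 273.0
```

Call:
servo_tool(rows=[1, 0, 0, -0.035, 0, 1, 0, 0, -0.035, 0, 1, 0, 0, -0.035, 0, 1, 0, 0, -0.035, 0, 1, 0, 0, -0.003, 0])

```text
time: 5.78
position: [0.5387, -0.1419, 0.3367]
tool_rot: [0.78, 0.626, 0.003, 0.007]
ft_force: [0.8, 0.4, -0.0]
grip_width: 0.0004
grip_force: 0.0
```

Call:
servo_tool(rows=[1, 0.031, 0, 0, 0, 1, 0.031, 0, 0, 0, 1, 0.031, 0, 0, 0, 1, 0.031, 0, 0, 0, 1, 0, 0, 0, 0])

```text
time: 6.2
position: [0.5625, -0.0143, 0.329]
tool_rot: [0.779, 0.627, 0.001, -0.001]
ft_force: [0.0, 0.0, -0.8]
grip_width: 0.0008
grip_force: 0.0
```

```bash
python3 st.py c
```

```text
6.2 mixer xyz from hub mm [  0.5  45.9 149. ] f [ 0.   0.  -0.8]
scene 0.97 cap [ 21. 148.   9.] theta deg 273.6
top 0.81 cap [ 21. 144.   4.] theta deg 271.5
```

Theta is about 272°. Go down beside the up arm, then sweep.

Call:
servo_tool(rows=[1, 0, 0, 0.027, 0, 1, -0.01, 0, 0.027, 0, 1, -0.015, 0, 0, 0, 1, -0.01, 0, 0, 0, 1, -0.01, 0, 0, 0])

```text
time: 6.82
position: [0.5521, -0.0646, 0.2746]
tool_rot: [0.781, 0.625, 0.0, -0.001]
ft_force: [-0.5, 2.2, -0.9]
grip_width: 0.0008
grip_force: 0.9
```

Call:
servo_tool(rows=[1, -0.01, 0, 0.001, 0, 1, -0.011, 0, 0.0045, 0, 1, -0.01, 0, 0.005, 0, 1, 0, 0, 0, 0, 1, 0, 0, 0, 0])

```text
time: 7.23
position: [0.5456, -0.0947, 0.2643]
tool_rot: [0.781, 0.625, -0.0, 0.0]
ft_force: [-0.1, 0.6, -0.1]
grip_width: 0.001
grip_force: 0.0
```

```bash
python3 st.py c
```

```text
7.2333 mixer xyz from hub mm [  1.5 -36.3  84.3] f [-0.2  0.6 -0.1]
scene 0.76 cap [ 18. 120.  89.] theta deg 306.6
top 0.65 cap [ 24. 121.  81.] theta deg 303.7
```

Call:
servo_tool(rows=[1, -0.0085, 0, 0.006, 0, 1, -0.0085, 0, 0.006, 0, 1, -0.0085, 0, 0.009, 0, 1, -0.008, 0, 0.0095, 0, 1, -0.006, 0, 0.011, 0])

```text
time: 7.85
position: [0.5367, -0.1334, 0.2218]
tool_rot: [0.78, 0.625, -0.0, 0.0]
ft_force: [-0.1, 0.3, 1.5]
grip_width: 0.0003
grip_force: 0.9
```

Call:
servo_tool(rows=[1, -0.005, 0, 0.011, 0, 1, -0.003, 0, 0.0095, 0, 1, -0.002, 0, 0.008, 0, 1, 0, 0, 0, 0, 1, 0, 0, 0, 0])

```text
time: 8.27
position: [0.5343, -0.1422, 0.1934]
tool_rot: [0.78, 0.625, -0.001, -0.001]
ft_force: [-0.9, 0.6, 0.1]
grip_width: 0.0004
grip_force: 0.0
```

```bash
python3 st.py c; python3 -c "
from rig import robot;import cv2
p=robot.camera('scene');cv2.imwrite('pics/s2.png',cv2.resize(p['pixels'][110:270,150:350,::-1],None,fx=3,fy=3))"
```

```text
8.2667 mixer xyz from hub mm [  0.7 -85.1  13.4] f [-1.   0.4  0.1]
scene 0.84 cap [ 17.   7. 149.] theta deg 357.3
top 0.83 cap [ 18.   7. 148.] theta deg 357.5
```

View pics/s2.png

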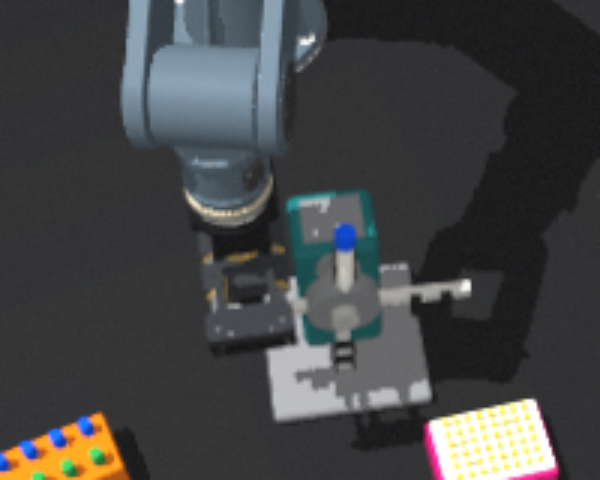

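The blue cap is up at crop (345,237), and the gripper is left of the wheel and clear of the tube. The wheel is still 2–3° short, so I'll nudge it a few mm and then leave upward.

Call:
servo_tool(rows=[1, 0, 0, 0.002, 0, 1, 0, 0, 0.002, 0, 1, 0, 0, 0, 0, 1, 0, 0, 0, 0])

```text
time: 8.85
position: [0.5349, -0.1419, 0.1904]
tool_rot: [0.78, 0.625, -0.0, 0.0]
ft_force: [-0.3, 0.2, 0.3]
grip_width: 0.0002
grip_force: 0.1
```

Call:
servo_tool(rows=[1, -0.003, 0, -0.015, 0, 1, -0.01, 0, -0.035, 0, 1, -0.02, 0, -0.035, 0, 1, -0.03, 0, -0.035, 0, 1, -0.03, 0, -0.02, 0])

```text
time: 9.27
position: [0.5161, -0.2305, 0.3308]
tool_rot: [0.78, 0.626, 0.001, 0.002]
ft_force: [1.6, -0.2, -0.2]
grip_width: 0.0005
grip_force: 0.0
```

Call:
servo_tool(rows=[1, 0, 0, 0, 0, 1, 0, 0, 0, 0, 1, 0, 0, 0, 0])

```text
time: 9.52
position: [0.5145, -0.2291, 0.326]
tool_rot: [0.78, 0.625, -0.0, -0.001]
ft_force: [0.7, 0.8, -1.2]
grip_width: 0.0006
grip_force: 0.0
```

```bash
python3 st.py c; python3 - <<'E'
from rig import robot
from h import *
import cv2
for n in("scene","top"):
    p=robot.camera(n);print(n,[(q,d["at"]) for q in("mixer","hub","bottle","tipbox","rack") for d in robot.place_of(p,q)[:1]])
    if n=="scene": cv2.imwrite('pics/s3.png',cv2.resize(p['pixels'][110:270,150:350,::-1],None,fx=4,fy=3.7))
E
```

```text
9.5167 mixer xyz from hub mm [   0.2 -174.2  146. ] f [ 0.5  1.  -1.2]
scene 0.84 cap [ 16.   5. 146.] theta deg 358.2
top 0.84 cap [ 17.   2. 144.] theta deg 359.2
scene [('mixer', [0.5485, -0.0521, -0.0034]), ('hub', [0.5557, -0.0584, 0.1831]), ('bottle', [0.4431, 0.3387, 0.002]), ('tipbox', [0.6919, 0.0495, 0.0001]), ('rack', [0.5427, -0.3776, -0.0022])]
top [('mixer', [0.5528, -0.0574, -0.0005]), ('hub', [0.549, -0.0572, 0.1797]), ('bottle', [0.4475, 0.3372, 0.0012]), ('tipbox', [0.6889, 0.0466, -0.0011]), ('rack', [0.5727, -0.059, 0.3221])]
```

View pics/s3.png

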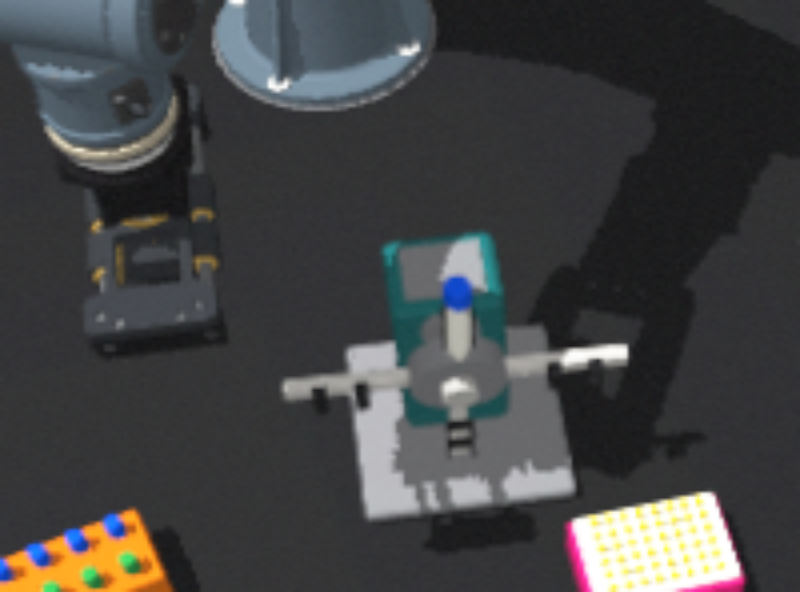

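The blue cap is upright at crop (457,292) above the hub at (458,372). The wheel is within about 2°, the robot is clear and the bystanders have not moved. Handing in.

```bash
python3 -c "
from rig import robot;print(robot.hand_in())"
```

```text
the job is handed in; nothing more can be done
None
```

The blue-capped tube now points straight up to within about 2° by camera, the mixer and bystanders stayed in place, the robot is clear, and the job is handed in (no verdict was returned).

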